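# Hold the lint filter lined up over its dock

## Task

Pick up the clean lint filter (white frame, blue handle), carry it over the steel drying rail, passing above the bar between its two posts, and hold it upright and lined up with the slot of the light grey filter dock, its underside 1 to 2 cm above the slot, so that I can check the seal before it goes in. It must not touch the dock; do not bump the rail or the things around. Finish while still holding it there, motionless: do not put it down, insert it or let go.

Things in the scene. Friction and masses are not known exactly. Their poses are not given: they have to be found in the camera images.
- cassette: The clean lint filter: an upright white plastic cassette with dark mesh windows, frame 120 (along its x) x 34 (y) x 70 (z) mm, mass 0.1 to 0.23 kg. Standing on the counter at the start. Origin: centre of its underside; z up. On top, centred, a blue handle bar 60 (x) x 16 (y) x 34 mm high, from 70 to 104 mm above the origin; pinch it across its 16 mm. The cassette is the same either way round. It is either left or right of the rail; the dock is on the other side.
- dock: The filter dock: a light grey plastic housing fixed to the counter, 200 (x) x 110 (y) x 55 (z) mm, origin at the centre of its underside, z up (a small black foot at each end makes it 223 mm long near the counter). In its flat top is one rectangular slot, 134 (along the dock's x) x 48 (y) mm, 45 mm deep, centred, with a thin flat black rubber seal line around it. The cassette fits it with its x along the dock's x, either way round.
- slot (a point): The centre of the slot's mouth, in the plane of the dock's top, 55 mm above the counter; axes as the dock's.
- rail: The drying rail: a steel bar of 12 mm diameter along the body's x, its axis 150 mm above the counter (top at 156 mm), on two posts of 12 mm diameter at x = -160 and +160 mm with round feet of 44 mm diameter. Fixed. Origin on the counter below the middle of the bar. It stands between cassette and dock, roughly pointing away from the robot.
- old_cassette: Bystander: the old lint filter, same shape and size as the clean one but grey with brown mesh and an orange handle. Stands at the back. Leave alone. Origin: centre of underside.
- jar_amber: Bystander: amber jar, 48 mm across, 90 mm tall, standing under the rail. Origin: centre of underside.
- measure_cup: Bystander: blue measuring cup, 56 mm across the rim, 60 mm tall, standing under the rail. Origin: centre of underside.
- brush: Bystander: hand brush lying at the back. Origin at its underside.
- bowl: Bystander: white bowl, 110 mm across, 50 mm tall, at the robot's right. Origin: centre of underside.
There are look-alikes about, which are no part of the job. Leave any green, pink or turquoise look-alike of the cassette alone.

How it is judged:
On the way:
1. the clean filter is carried above the rail's bar, between its posts (x of cassette in the frame of rail between -0.15 and 0.15 m and y of cassette in the frame of rail between -0.05 and 0.05 m and height (world z) of cassette above 0.156 m), for 0.04 s.
At the end, for the whole second after the job is handed in: The gripper holds the clean filter still (under 20 mm/s, 0.15 rad/s), not touching the dock: underside centre within 8 mm of the slot centre horizontally, 4 to 26 mm above the dock top, length within 0.1 rad of the slot's, upright within 0.1 rad, finger force over 0.5 N (horizontal distance between cassette and slot below 0.008 m and angle between the x axis of cassette and the x axis of dock, either way round below 0.1 rad and angle between cassette's own z axis and vertical below 0.1 rad and z of cassette in the frame of slot between 0.004 and 0.026 m and contact force between cassette and dock below 0.05 N and contact force between the fingers and cassette above 0.5 N and linear speed of cassette below 0.02 m/s and angular speed of cassette below 0.15 rad/s); the arm keeps its last pose, push and grip.
It fails at once if the clean filter touches the dock (over 0.5 N) (contact force between cassette and dock above 0.5 N).
It fails at once if the rail is bumped (over 2 N) (contact force between rail and anything else above 2 N).
It fails at once if a bystander is moved by more than 30 mm or tipped by more than 0.5 rad (distance of any of old_cassette, jar_amber, measure_cup, brush, bowl from where it was at the start of the episode above 0.03 m or angle between any of old_cassette, jar_amber, measure_cup, brush, bowl's own z axis and vertical above 0.5 rad).
It also fails if it takes over 40 s, if anything falls off the work surface, if the arm or the gripper's body presses on something with over 40 N, if the wrist force passes 120 N, or if a joint passes its speed limit or range.

## Robot

A 7-joint arm with a two-finger parallel gripper is mounted at the origin on the work surface. World frame = base frame: x ahead of the robot, y to its left, z up, the work surface at z = 0. Lengths are in m, angles in rad, forces in N, time in s.
With the tool pointing down it reaches from about 0.35 to 0.9 m from the base axis. Payload 8.1 kg.
Tool frame: the origin (TCP) lies midway between the tips of the shut fingers; the grasp point (between the pads) lies 19 mm behind it; z points along the fingers, y is the line along which they close (so a half turn about z gives the same grasp; the last joint's range is limited). The gripper opens to 92 mm and grips with 3 to 60 N. Pads are 19 mm wide; open, the fingers measure 130 mm over their backs; the gripper's body (75 mm by 190 mm) begins 47 mm behind the grasp point.
Start: joints at [1.146, 0.434, 0.025, 1.573, -0.012, 1.134, -0.075], TCP at [0.198, -0.593, 0.227] pointing down, gripper open.
Joint ranges: [-2.62, 2.62], [-0.44, 2.09], [-1.27, 1.32], [0.08, 2.57], [-1.32, 4.46], [0.12, 2], [-2.74, 2.74]. Speed limits (rad/s): [2.22, 2.22, 3.01, 3.01, 3.14, 3.14, 3.14].

## Interface

Orientations are given as a rotation vector (axis times angle).
In Python, from cell import readout, get_image, calibration, ticket gives the robot as it stands. The module is installed in compiled form; this text tells all that it offers.
- The arm moves only by the tool move_arm, never from a script. Its argument "series" is a list of rows, each a list of 6 numbers: the shift along the world's x, y, z as a fraction of full scale, then the turn, a rotation vector about the world's x, y, z as a fraction of full scale. A call has 1 to 5 rows; each row is the pose to reach, as a shift and turn from the pose commanded when the call began; what a row does not reach only later rows make up. Full scale, the value 1, is 0.75 m for a shift and 60 degrees for a turn. A row lasts 1/10 s, in which the tool goes at most 50 mm and 8.59 degrees, less where a joint would pass 70% of its speed; a pose out of reach is approached as far as the arm can. A call with a number of a shift or a turn outside -1 to 1 is refused whole. A call with a gripper value outside its range is refused whole. "claw" is the opening, from -1 (shut) to 1 (fully open), so that 0 is half open, set as the call begins (left out, the last holds). The fingers move at their own pace and stop on an object; "squeeze" is the grip in N (left out, the last holds). Time passes only in rows, so rows that repeat a pose let the fingers close. It gives the time, the measured TCP pose, the force, the opening and the grip force at its end, in the units of the state.
- readout.observe(): the state, without advancing time (a new reading comes with each control period).
- get_image(name): name is "scene" or "top" or "wrist"; returns (picture, depth): 480x640x3 uint8, red, green, blue; 480x640 float32, m along the optical axis (not along the pixel's ray), 0 where there is no reading.
- calibration(name): a dict with "fx", "fy", "cx", "cy" (pixels), "view" (4x4, takes a point from world to camera coordinates); the wrist camera has in their place "mount" (4x4, takes a point from camera to tool coordinates, whose origin is the TCP and whose axes are the flange's). Camera axes: x right, y down, z forward; pixel columns grow to the right and rows downward; lengths in m; the calibration is good to about 2 mm. A picture is of the moment at which its call begins: read the wrist's pose just before it. calibration takes no time and is no camera call.
- ticket.sign_off(): hands the job in; it is judged then, once.
The state is a dict: "clock": time; "joints": joint angles; "dq": joint speeds; "joint_efforts": joint torques, N m; "position": TCP position; "ee_rot": TCP orientation; "force": force on the tool from outside, world axes, zero at the start; "ft_torque": the same for the moment, N m; "width": opening from 0.0 (shut) to 1.0 (fully open); "gripper_force": force on a finger pad.
Only numpy, scipy, OpenCV 4.12 (cv2) and the standard library are available. Lean on these libraries where they do the work, as an engineer would, in place of code of your own. Each camera call takes 0.05 s, during which the arm holds its last target. There are 200 camera calls.

## Working session

There is one attempt and no reset: what is moved stays moved. The work goes in short steps, Python scripts to look and compute and a tool call to move; the robot and the scene stay as the last step left them, time stands still between calls to the robot, and variables do not carry over. Pictures are saved under pics/ and viewed, at most 10 in all, crops included, and the job is handed in when it is done.

Besides the shell and the picture viewer there is one more tool, called after "Emit:" as name(argument=value, ...) on one line, values as JSON. move_arm: Moves the arm, as the interface text tells. Shift numbers are shares of 0.75 m and turn numbers shares of 60 degrees, none past 1 either way. Its arguments: {"type":"object","properties":{"series":{"type":"array"},"claw":{"type":"number"},"squeeze":{"type":"number"}},"required":["series"]}

```bash
mkdir -p pics; cat > h.py <<'E'
import numpy as np, cv2
from cell import readout, get_image, calibration, ticket
def cloud(name):
    s=readout.observe(); im,d=get_image(name); c=calibration(name)
    v,u=np.mgrid[:480,:640]
    P=np.stack([(u-c["cx"])/c["fx"]*d,(v-c["cy"])/c["fy"]*d,d],-1)
    if "view" in c: M=np.linalg.inv(np.array(c["view"]))
    else:
        T=np.eye(4); T[:3,:3]=cv2.Rodrigues(np.array(s["ee_rot"],float))[0]; T[:3,3]=s["position"]; M=T@np.array(c["mount"])
    W=P@M[:3,:3].T+M[:3,3]; W[d==0]=np.nan
    return im,W
E
python3 - <<'E'
from h import *
print(readout.observe())
for n in("top","scene"):
    im,W=cloud(n); np.savez(n,im=im,W=W); cv2.imwrite(f"pics/{n}.png",im[...,::-1])
E
```

```text
{'clock': 0.0, 'joints': array([ 1.14637826,  0.4352122 ,  0.02495086,  1.57411922, -0.01158321,
        1.1339835 , -0.07510722]), 'dq': array([ 0.00031377, -0.00050585, -0.00012561, -0.00164989,  0.00022493,
       -0.0006901 , -0.00037294]), 'joint_efforts': array([ 5.39953035e-04, -6.67842722e+01,  9.84982364e-01, -3.14456785e+01,
       -6.06981455e-02,  4.29401826e-02,  9.22934169e-05]), 'position': array([ 0.19746981, -0.59243697,  0.22594286]), 'ee_rot': array([-3.09951553e+00, -5.03009850e-01,  6.25781710e-04]), 'force': array([-0.43356871, -0.36499486, -0.12840032]), 'ft_torque': array([-0.02698337,  0.02290578, -0.01741943]), 'gripper_force': 0.0, 'width': 0.997340353669729}
```

View pics/top.png

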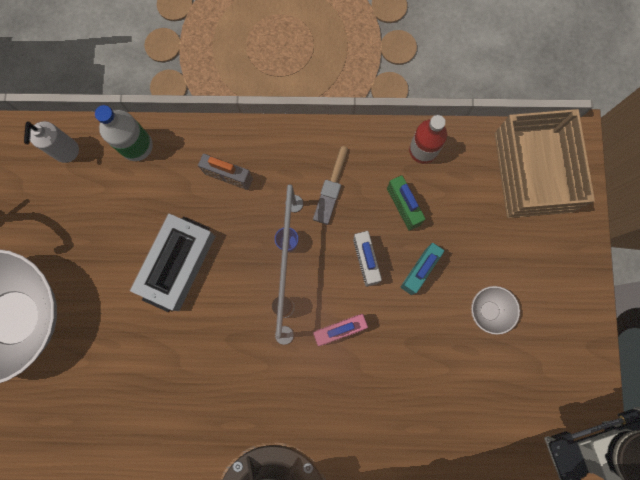

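View pics/scene.png

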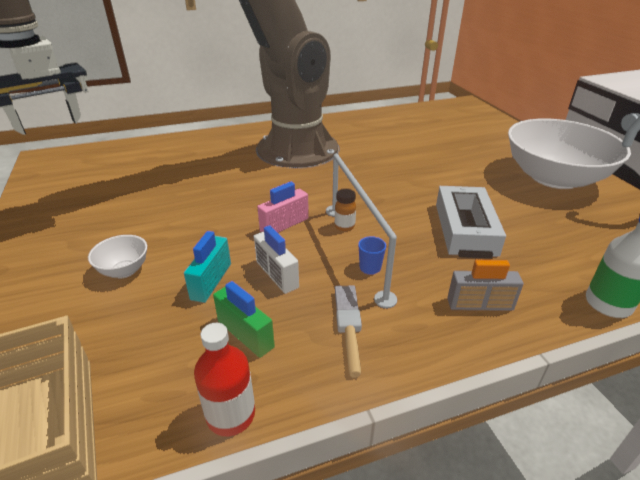

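Blue-handled candidates in the top view are white (368,258), green (406,202), turquoise (424,268) and pink (341,330). The old filter is grey with an orange handle (223,170). Only the white frame at (368,258) fits the description. The dock is at (173,262), and the rail runs from (290,190) to (284,335). Next I'll confirm with an enlarged crop and measure.

```bash
python3 - <<'E'
from h import *
z=np.load("top.npz"); im,W=z["im"],z["W"]
cv2.imwrite("pics/crop.png",cv2.resize(im[180:360,120:460,::-1],None,fx=2.3,fy=2.3,interpolation=cv2.INTER_CUBIC))
def box(m,W=W):
    p=W[m][:,:2]; p=p[~np.isnan(p).any(1)]
    (c,s,a)=cv2.minAreaRect((p*1000).astype(np.float32)); b=cv2.boxPoints((c,s,a)); e=[b[1]-b[0],b[2]-b[1]]; e=max(e,key=np.linalg.norm)
    return len(p),np.round(c,1),np.round(s,1),"yaw",round(np.degrees(np.arctan2(e[1],e[0]))%180,1)
v,u=np.mgrid[:480,:640]; Z=W[...,2]
for n,(u0,u1,v0,v1) in dict(white=(345,392,225,292)).items():
    r=(u>u0)&(u<u1)&(v>v0)&(v<v1)
    print("handle",box(r&(Z>.085)),np.nanmax(Z[r])); print("frame",box(r&(Z>.06)&(Z<.08)))
    blue=r&(im[...,2]>im[...,0].astype(int)+60); print("blue",box(blue&(Z>.085)))
r=(u>125)&(u<220)&(v>205)&(v<320)
top=r&(Z>.048)&(Z<.062); print("docktop",box(top),np.nanmedian(Z[top]))
hole=top.copy()
inn=r&(Z<.045)&(Z>-.01)&(im.max(-1)<70); 
n,l,st,cc=cv2.connectedComponentsWithStats(inn.astype(np.uint8)); k=1+np.argmax(st[1:,4]); print("slot floor",box(l==k),np.nanmedian(Z[l==k]))
# slot mouth: holes in top mask, intersect plane z=.055
c=calibration("top"); M=np.linalg.inv(np.array(c["view"]))
cs,h=cv2.findContours(top.astype(np.uint8),cv2.RETR_CCOMP,cv2.CHAIN_APPROX_NONE)
for i,ct in enumerate(cs):
    if cv2.contourArea(ct)>200:
        q=ct[:,0].astype(float); d=np.c_[(q[:,0]-c["cx"])/c["fx"],(q[:,1]-c["cy"])/c["fy"],np.ones(len(q))]@M[:3,:3].T
        t=(.055-M[2,3])/d[:,2]; p=M[:3,3]+d*t[:,None]
        print("cont",h[0][i][3],cv2.minAreaRect((p[:,:2]*1000).astype(np.float32)))
r=(u>270)&(u<305)&(v>178)&(v<350)
print("bar",box(r&(Z>.14)&(Z<.17)),np.nanmax(Z[r]))
print("cam",M[:3,3])
z=np.load("scene.npz");im2,W2=z["im"],z["W"]; Z2=W2[...,2]
r=np.zeros(Z2.shape,bool); r[225:295,250:302]=1
print("scene handle",box(r&(Z2>.085),W2)); 
r[:]=0; r[180:262,430:505]=1; print("scene docktop",box(r&(Z2>.048)&(Z2<.062),W2))
r[:]=0; r[150:300,325:400]=1; print("scene bar",box(r&(Z2>.14)&(Z2<.17),W2))
E
```

```text
handle (215, array([ 550.8, -206.7]), array([59.8, 16.1]), 'yaw', np.float32(15.2)) 0.10920771813207497
frame (574, array([ 551.1, -206.4]), array([120.4,  35.3]), 'yaw', np.float32(15.3))
blue (153, array([ 550.4, -205.9]), array([56.7, 13.4]), 'yaw', np.float32(15.8))
docktop (2953, array([535.8, 249.6]), array([113.9, 200.1]), 'yaw', np.float32(157.2)) 0.05569113511089929
slot floor (1095, array([537.3, 253.9]), array([ 45.3, 135.6]), 'yaw', np.float32(157.7)) 0.012929787499355028
cont -1 ((535.019775390625, 248.17601013183594), (114.1698226928711, 200.037353515625), 67.36561584472656)
cont 0 ((535.7220458984375, 249.6710205078125), (51.40263748168945, 138.05335998535156), 66.7933349609375)
bar (858, array([531.9, -22.9]), array([ 12.2, 330.1]), 'yaw', np.float32(177.4)) 0.1622668014291111
cam [ 0.37538861 -0.1197827   1.25575973]
scene handle (305, array([ 551.3, -206.5]), array([60.3, 16.4]), 'yaw', np.float32(16.1))
scene docktop (1955, array([535.6, 251.1]), array([111.2, 208. ]), 'yaw', np.float32(157.1))
scene bar (678, array([530.7, -22.4]), array([ 12.6, 332.7]), 'yaw', np.float32(177.3))
```

View pics/crop.png

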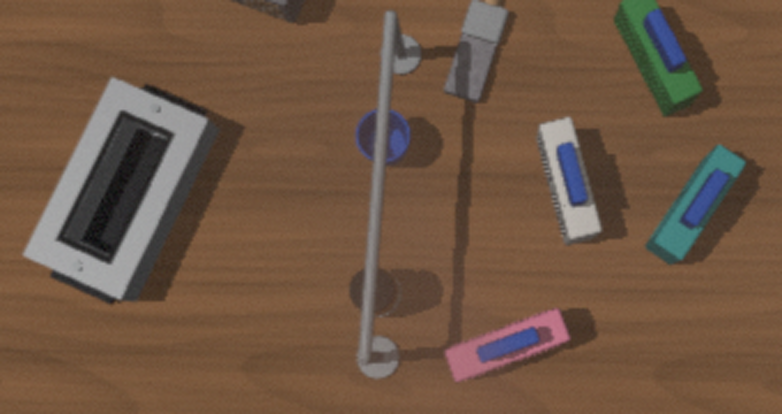

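The crop confirms it: the white frame with the blue handle is at crop (570,180), and its pink, turquoise and green look-alikes are separate. The cassette is at (0.551, -0.2065) with yaw 15.5°, the dock at (0.536, 0.250) with yaw -22.8°. The rail bar is at y ≈ -0.023.

Emit:
move_arm(series=[[0.471,0.515,0,0,0,-0.048],[0.471,0.515,0,0,0,-0.048],[0.471,0.515,0,0,0,-0.048],[0.471,0.515,0,0,0,-0.048],[0.471,0.515,0,0,0,-0.048]], claw=0.1, squeeze=25)

```text
clock: 0.6
position: [0.3672, -0.4067, 0.2266]
ee_rot: [-3.113, -0.425, 0.0]
force: [1.0, 0.0, 0.6]
width: 0.614
gripper_force: 0.0
```

Emit:
move_arm(series=[[0.245,0.267,0,0,0,0],[0.245,0.267,0,0,0,0],[0.245,0.267,0,0,0,0],[0.245,0.267,0,0,0,0],[0.245,0.267,0,0,0,0]])

```text
clock: 1.1
position: [0.5362, -0.2226, 0.2265]
ee_rot: [-3.113, -0.425, 0.001]
force: [1.4, -0.3, -0.5]
width: 0.55
gripper_force: 0.0
```

Emit:
move_arm(series=[[0,0,0,0,0,0],[0,0,0,0,0,0],[0,0,0,0,0,0]])

```text
clock: 1.4
position: [0.5344, -0.2254, 0.2264]
ee_rot: [3.113, 0.423, -0.002]
force: [-1.1, -0.4, -0.1]
width: 0.548
gripper_force: 0.0
```

```bash
python3 - <<'E'
from h import *
s=readout.observe(); print(s["joints"],s["position"],s["ee_rot"],s["width"],s["clock"])
im,W=cloud("wrist"); cv2.imwrite("pics/w1.png",im[...,::-1])
Z=W[...,2]; d=np.hypot(W[...,0]-.551,W[...,1]+.2065)<.045
b=d&(Z>.09)&(Z<.115); p=W[b][:,:2]; print(len(p),cv2.minAreaRect((p*1000).astype(np.float32)),np.nanmedian(Z[b]))
E
```

```text
[ 0.41005294  0.37037844 -0.14121837  1.67596359  0.05819378  1.10036437
 -1.04894277] [ 0.53441746 -0.2254367   0.22636326] [ 3.11261390e+00  4.22795639e-01 -2.09668391e-03] 0.548374279395893 1.4
1885 ((550.3145751953125, -207.2205047607422), (59.95135498046875, 15.944862365722656), 15.244922637939453) 0.10295192479609899
```

View pics/w1.png

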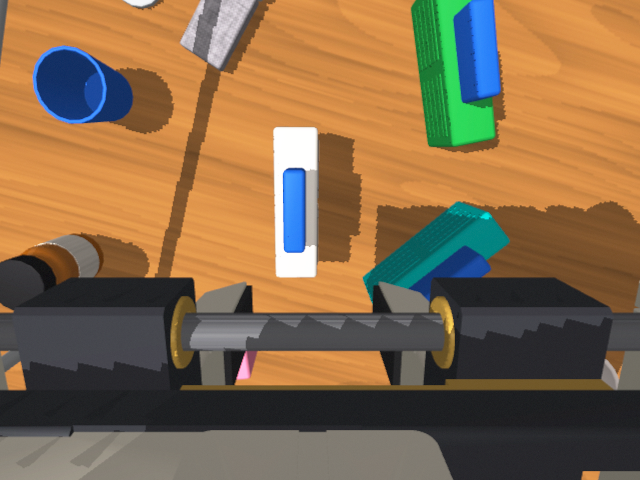

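The wrist view shows the white cassette at (295,200) with its blue handle at (294,210). Its measured position agrees with the top view: (0.5503, -0.2072), yaw 15.2°. I'll align and then descend.

Emit:
move_arm(series=[[0.0213,0.0245,0,0,0,0],[0.0213,0.0245,-0.05,0,0,0],[0.0213,0.0245,-0.1,0,0,0],[0.0213,0.0245,-0.13,0,0,0],[0.0213,0.0245,-0.13,0,0,0]])

```text
clock: 1.95
position: [0.5482, -0.2069, 0.1262]
ee_rot: [-3.111, -0.421, 0.009]
force: [-0.5, -0.5, 0.3]
width: 0.551
gripper_force: 0.0
```

Emit:
move_arm(series=[[0.0027,0,-0.03,0,0,0],[0.0027,0,-0.055,0,0,0],[0.0027,0,-0.069,0,0,0],[0.0027,0,-0.069,0,0,0]])

```text
clock: 2.35
position: [0.5527, -0.2066, 0.0773]
ee_rot: [-3.113, -0.423, 0.002]
force: [-0.4, -0.8, -0.2]
width: 0.55
gripper_force: 0.0
```

Emit:
move_arm(series=[[-0.002,0,-0.003,0,0,0],[-0.002,0,-0.003,0,0,0],[-0.002,0,-0.003,0,0,0],[-0.002,0,-0.003,0,0,0],[-0.002,0,-0.003,0,0,0]], claw=-1, squeeze=30)

```text
clock: 2.85
position: [0.5521, -0.2059, 0.0756]
ee_rot: [3.112, 0.425, 0.001]
force: [-0.7, 1.2, -1.3]
width: 0.172
gripper_force: 30.0
```

Emit:
move_arm(series=[[0,0,0,0,0,0],[0,0,0,0,0,0],[0,0,0,0,0,0]])

```text
clock: 3.15
position: [0.5521, -0.206, 0.0755]
ee_rot: [3.112, 0.425, 0.001]
force: [-0.9, -0.5, 3.6]
width: 0.17
gripper_force: 30.0
```

Held: the opening is 15.7 mm. Lifting.

Emit:
move_arm(series=[[0,0,0.03,0,0,0],[0,0,0.09,0,0,0],[0,0,0.15,0,0,0],[0,0,0.21,0,0,0],[0,0,0.27,0,0,0]])

```text
clock: 3.65
position: [0.5513, -0.2056, 0.2792]
ee_rot: [-3.112, -0.425, 0.001]
force: [1.4, 0.1, -2.2]
width: 0.173
gripper_force: 30.0
```

Emit:
move_arm(series=[[0,0,0.03,0,0,0],[0,0.03,0.03,0,0,0.14],[0,0.08,0.03,0,0,0.28],[0,0.13,0.03,0,0,0.42],[0,0.18,0.03,0,0,0.56]])

```text
clock: 4.15
position: [0.5513, -0.0696, 0.2998]
ee_rot: [-2.853, -1.314, 0.001]
force: [0.0, -0.8, -2.1]
width: 0.172
gripper_force: 30.0
```

Emit:
move_arm(series=[[0,0.05,0,0,0,0.14],[0,0.1,0,0,0,0.28],[0,0.15,0,0,0,0.42],[0,0.2,0,0,0,0.56],[0,0.25,0,0,0,0.7]])

```text
clock: 4.65
position: [0.5514, 0.118, 0.2998]
ee_rot: [-2.192, -2.25, 0.001]
force: [1.0, 0.2, -3.2]
width: 0.169
gripper_force: 30.0
```

Emit:
move_arm(series=[[0,0.05,0,0,0,0.14],[-0.005,0.1,0,0,0,0.28],[-0.01,0.14,0,0,0,0.42],[-0.02,0.17,0,0,0,0.56],[-0.02,0.17,0,0,0,0.7]])

```text
clock: 5.15
position: [0.5345, 0.2486, 0.2999]
ee_rot: [-1.23, -2.888, -0.002]
force: [0.7, 0.2, -2.1]
width: 0.172
gripper_force: 30.0
```

```bash
python3 - <<'E'
from h import *
s=readout.observe(); print(s["joints"].round(2),s["position"],s["ee_rot"],s["width"],s["clock"])
E
```

```text
[-0.04  0.42 -0.7   1.51  0.27  1.32 -0.  ] [0.53446787 0.24856209 0.29989927] [-1.23020543e+00 -2.88809734e+00 -1.93716480e-03] 0.17173582955787564 5.15
```

Emit:
move_arm(series=[[0,0,-0.05,0,0,0.13],[0,0,-0.1,0,0,0.26],[0,0,-0.14,0,0,0.39],[0,0,-0.14,0,0,0.39],[0,0,-0.14,0,0,0.39]])

```text
clock: 5.65
position: [0.5368, 0.2441, 0.1954]
ee_rot: [-0.644, -3.074, 0.0]
force: [0.3, 0.0, -1.8]
width: 0.174
gripper_force: 30.0
```

```bash
cat > m.py <<'E'
from h import *
s=readout.observe(); print(s["position"],s["ee_rot"],s["width"],s["clock"])
import sys
for n in("wrist","scene"):
    im,W=cloud(n); np.savez(n+"2",im=im,W=W); cv2.imwrite(f"pics/{n}{sys.argv[1]}.png",im[...,::-1])
E
python3 m.py 2
```

```text
[0.5367611  0.24411774 0.19544443] [-6.44169853e-01 -3.07362561e+00  2.45466852e-04] 0.1737616529669686 5.65
```

View pics/wrist2.png

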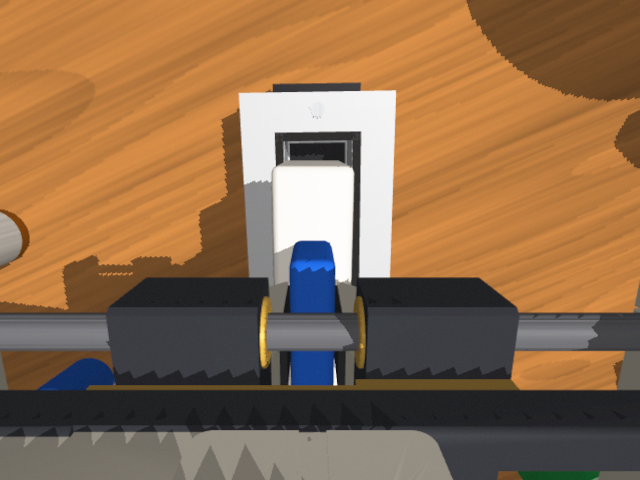

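View pics/scene2.png

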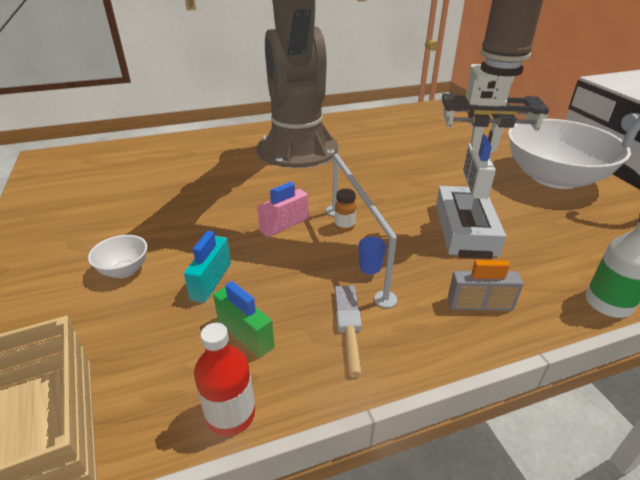

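The wrist view shows the white frame top (275-353, from row 165) above the slot (275-360, from row 132). In the scene view the cassette hangs over the dock at (480,175). Now I'll measure the offset between the two.

```bash
python3 - <<'E'
from h import *
z=np.load("wrist2.npz"); im,W=z["im"],z["W"]; Z=W[...,2]
pos=np.array([.53676,.24412]); yw=2*np.arctan2(3.0736,.64417); print("tool yaw",np.degrees(yw))
def loc(P,yaw=yw): c,s=np.cos(yaw),np.sin(yaw); q=P[...,:2]-pos; return np.stack([q@[c,s],q@[-s,c]],-1)*1000
L=loc(W); v,u=np.mgrid[:480,:640]; lum=im.astype(int).min(-1)
def rows(mask,name):
    xs=[];yl=[];yr=[]
    for r in range(100,275,4):
        i=np.where(mask[r])[0]
        if len(i)>5: xs.append(L[r,i,0].mean()); yl.append(L[r,i,1].min()); yr.append(L[r,i,1].max())
    if xs:
        a=np.polyfit(xs,yl,1); b=np.polyfit(xs,yr,1); print(name,len(xs),"lo@0 hi@0",a[1].round(1),b[1].round(1),"ang",np.degrees(np.arctan([a[0],b[0]])).round(2), "mid pts",np.round((np.array(yl)+yr)/2,1)[::4], "x",np.round(xs[::4]))
inr=(u>230)&(u<405)&(v>80)&(v<275)
rows(inr&(abs(Z-.055)<.006),"dock top")
ft=inr&(u>262)&(u<365)&(Z>.175)&(Z<.21); 
t=inr&(abs(L[...,1])<30)&(Z>.10); print("frame top z",np.nanpercentile(Z[t],[5,25,50,75,95]).round(4))
zt=np.nanmedian(Z[t&(u>285)&(u<340)&(v>180)&(v<235)]); print("zt",zt)
rows(t&(abs(Z-zt)<.004),"frame")
f=t&(abs(Z-zt)<.004); l=L[f]; print("frame x range",l[:,0].min(),l[:,0].max())
d=inr&(abs(Z-.055)<.006); l=L[d]; print("dock x",np.percentile(l[:,0],[0,1,99,100]))
hole=inr&(v>110)&(v<165)&(u>280)&(u<355); 
# slot mouth far end on top-plane via column 318
for c in(300,318,340):
    col=np.where(d[:200,c])[0]; print("slot end x",L[col.max(),c,0],"dock end",L[col.min(),c,0])
# scene/top fits of the dock and cassette
z=np.load("scene2.npz"); W2=z["W"]; Z2=W2[...,2]; L2=loc(W2)
r=(np.abs(L2)<130).all(-1)&(Z2>.04)&(Z2<.062); print("scene dock",cv2.minAreaRect(L2[r].astype(np.float32)))
r=(np.abs(L2[...,0])<80)&(abs(L2[...,1])<30)&(Z2>.10)&(Z2<.165); print("scene cass",cv2.minAreaRect(L2[r].astype(np.float32)),Z2[r].min())
E
```

```text
tool yaw 156.32636586074793
dock top 44 lo@0 hi@0 -59.7 49.5 ang [0.85 0.89] mid pts [-3.7 -3.8 -3.8 -3.7 -4.3 -4.3 -4.7 -4.7 -5.2 -5.1 -5.8] x [ 98.  87.  76.  65.  54.  42.  30.  18.   6.  -6. -19.]
frame top z [0.1866 0.1886 0.1892 0.1899 0.2221]
zt 0.18921992075140068
frame 27 lo@0 hi@0 -17.0 16.5 ang [ 0.12 -0.17] mid pts [-0.2 -0.2 -0.2 -0.4 -0.3 -0.3 -0.2] x [57. 51. 44. 38. 31. 24. 17.]
frame x range 11.921806249908343 58.506601418123395
dock x [-30.96237753 -28.59970472 103.13868079 104.65433555]
slot end x 70.69132948971958 dock end 103.01251637711577
slot end x 71.3887950096518 dock end 103.25229483601818
slot end x 71.36944433195337 dock end 103.83832472577758
scene dock ((3.1557769775390625, -5.821331024169922), (205.67494201660156, 112.1666488647461), 0.5683549046516418)
scene cass ((-7.19342041015625, 13.521062850952148), (123.5035400390625, 33.32535171508789), 15.876314163208008) 0.12244613432258122
```

Emit:
move_arm(series=[[-0.0035,0.009,0,0,0,0.014],[-0.0035,0.009,-0.015,0,0,0.014],[-0.0035,0.009,-0.03,0,0,0.014],[-0.0035,0.009,-0.03,0,0,0.014],[-0.0035,0.009,-0.03,0,0,0.014]])

```text
clock: 6.25
position: [0.534, 0.2505, 0.1721]
ee_rot: [-0.616, -3.08, 0.001]
force: [0.1, -0.1, -1.4]
width: 0.173
gripper_force: 30.0
```

Emit:
move_arm(series=[[0,0,0,0,0,0],[0,0,0,0,0,0],[0,0,0,0,0,0]])

```text
clock: 6.55
position: [0.5344, 0.2509, 0.173]
ee_rot: [0.616, 3.08, 0.001]
force: [-0.7, 0.2, -1.7]
width: 0.173
gripper_force: 30.0
```

Emit:
move_arm(series=[[0,0,-0.01,0,0,0],[0,0,-0.02,0,0,0],[0,0,-0.03,0,0,0],[0,0,-0.036,0,0,0],[0,0,-0.036,0,0,0]])

```text
clock: 7.05
position: [0.5338, 0.2505, 0.1447]
ee_rot: [-0.615, -3.079, 0.002]
force: [-0.2, -0.2, -1.9]
width: 0.17
gripper_force: 30.0
```

Emit:
move_arm(series=[[0,0,0,0,0,0],[0,0,0,0,0,0],[0,0,0,0,0,0]])

```text
clock: 7.35
position: [0.5344, 0.251, 0.1461]
ee_rot: [0.616, 3.08, 0.001]
force: [-0.7, 0.1, -2.7]
width: 0.169
gripper_force: 30.0
```

```bash
python3 m.py 3; python3 - <<'E'
from h import *
s=readout.observe(); pos=s["position"][:2]; R=cv2.Rodrigues(s["ee_rot"])[0]; yw=np.arctan2(R[1,0],R[0,0])
z=np.load("wrist2.npz"); W=z["W"]; Z=W[...,2]; c,k=np.cos(yw),np.sin(yw); q=W[...,:2]-pos
L=np.stack([q@[c,k],q@[-k,c]],-1)*1000; v,u=np.mgrid[:480,:640]
inr=(v>60)&(v<275)&(u>200)&(u<430)
d=inr&(abs(Z-.055)<.006); f=inr&(abs(Z-s["position"][2]+.006)<.005)&(abs(L[...,1])<30)
for n,m in(("dock",d),("frame",f)):
    g=[(L[r,i,0].mean(),L[r,i,1].min(),L[r,i,1].max()) for r in range(100,272,4) if len(i:=np.where(m[r])[0])>5]
    g=np.array(g); mid=np.polyfit(g[:,0],(g[:,1]+g[:,2])/2,1); print(n,len(g),"y@0",mid[1],"deg",np.degrees(mid[0]),"x max",np.percentile(L[m][:,0],[99,100]),"z",np.median(Z[m]))
# frame-top tilt: plane fit
P=W[f]; a=np.linalg.lstsq(np.c_[P[:,:2]-pos,np.ones(len(P))],P[:,2],rcond=None)[0]; print("tilt rad",np.hypot(*a[:2]))
col=np.where(d[:200,318])[0]; print("slot end",L[col.max(),318,0]); print(s["dq"].round(3))
b=cv2.imread("pics/scene3.png")[60:280,400:560]; cv2.imwrite("pics/scene3c.png",cv2.resize(b,None,fx=2.7,fy=2.7))
E
```

```text
[0.53443868 0.25101606 0.14607059] [6.15651370e-01 3.08019993e+00 6.30525066e-04] 0.16934886589179257 7.35
dock 43 y@0 0.3054573797310139 deg -0.17345413807736584 x max [98.26847386 99.08967546] z 0.05436907023648632
frame 26 y@0 -0.25834573305171327 deg -0.1098627234549253 x max [58.09693504 58.4842715 ] z 0.13964192458264707
tilt rad 0.0075302269784244
slot end 66.14982528859161
[ 0.002  0.     0.002  0.001 -0.001 -0.001  0.002]
```

View pics/scene3c.png

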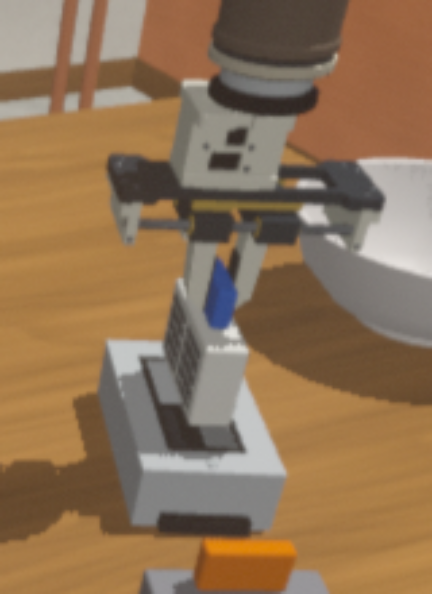

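View pics/wrist3.png

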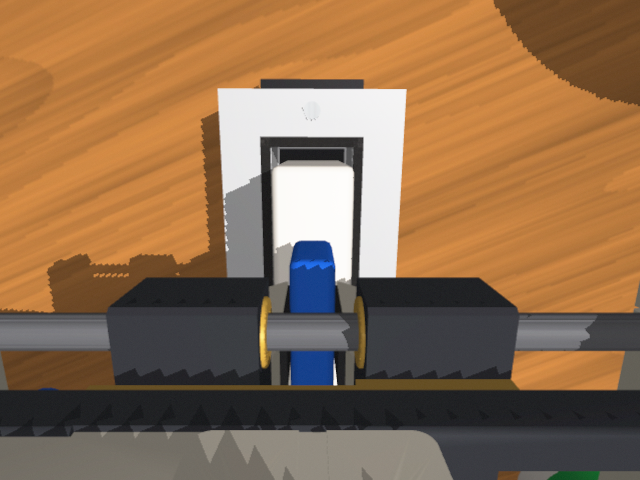

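The cassette (wrist 273-353) sits centred in the slot outline (262-362). It is about 1 mm off, 0.1° off line and level, with a gap of about 15 mm visible in the scene crop at (215,420). The arm is still, so I'm handing in.

```bash
python3 -c "
from cell import ticket
print(ticket.sign_off())"
```

```text
the job is handed in; nothing more can be done
None
```

The clean filter was carried over the rail and is now held still, upright and lined up, about 15 mm above the dock slot and about 1 mm off centre; the job is handed in, though the sign-off returned no verdict.

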